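# Set the polarizer ring to the rider and start the exposure

## Task

Push the upright post of the polarizer ring's lever round its arc until the lever lies centred over the index rider clipped on the stage's rim. Then press the exposure button fully down and let it come up again. Only push with the fingers: do not take the post between them, do not shift the rider, and leave the dish on the stage, the tee piece, the nut and the tape roll where they are.

Things in the scene. Friction and masses are not known exactly. Their poses are not given: they have to be found in the camera images.
- stage_axis (a point): Centre of the polarizer stage, on the vertical axis of its ring, on top of the grey window on which the dish stands, 34 mm above the table. The stage is a fixed round dark grey base, 164 mm across (168 at the foot) and 30 mm high, with white scale strokes every 10 degrees on its top along the front rim. Frame: x points away from the scale, so the middle of the scale lies in -x; y along the stage's left; z up.
- ring (a joint): Angle of the aluminium ring (120 mm outside, 76 mm inside, 31 to 41 mm above the table) and its lever, rad. 0: lever along the stage's -x; grows as the lever goes towards the stage's +y, clockwise seen from above: the lever's direction in the stage's frame is (-cos q, sin q). Range -1.25 to 1.25. It starts between -1.0 and -0.75 and stays where it is left; moving it takes about 1.5 to 2 N at the post.
- post_top (a point): Centre of the top of the black upright post at the lever's outer end, 112 mm from the ring's axis, 78 mm above the table. The post is a cylinder of 14 mm diameter that stands from 38 to 78 mm above the table; below it is free air down to the table. The flat lever (6 mm wide, 38 to 43 mm above the table) runs from the ring to it.
- lever_mark (a point): Point on the lever's centre line, 78 mm from the ring's axis, on its underside 38 mm above the table, where it passes over the scale and the rider.
- rider (a joint): Angle of the index rider, rad, same zero and sense as the ring's angle. Between -0.35 and 0.9 and different in each run. It can be shifted, stiffly (about 5 N), and must not be.
- rider_mark (a point): Centre of the index rider, 78 mm from the ring's axis, on its top 34.5 mm above the table. The rider is a bright steel clip, 14 mm wide along the rim, that bestrides the rim from 70 to 88 mm from the axis with a dark centre line; the lever passes 3 mm above it without touching.
- button (a joint): Travel of the exposure button, m: 0 up, 0.006 fully down. A spring lifts it; about 5 N hold it fully down.
- button_top (a point): Centre of the top of the round black exposure button, 30 mm across, 22 mm above the table when up, in a small fixed round grey housing (46 mm across, its rim 12 mm high) that stands on the table to the left of the stage. It is pressed straight down.
- dish: Loose clear petri dish with a filter disc, 55 mm across, 13 mm high, on the stage's window inside the ring. Origin at the centre of its underside. Stays where it is.
- tee: Loose grey pipe tee, 39 x 57 x 24 mm, on the table behind the button. Origin at the centre of its underside. A bystander.
- nut: Loose hexagonal union nut, 23 x 27 x 14 mm, on the table at its front edge. Origin at the centre of its underside. A bystander.
- tape: Loose roll of black tape, 57 x 54 x 19 mm, lying on the table in front of the stage, to the right. Origin at the centre of its underside. A bystander.
Things that resemble listed ones, but are neither listed nor needed, are in the scene too. What is shaped like the part that bears button but green or pink is not meant.

How it is judged (in metres and radians):
On the way, in this order (a step that is already met when the one before it is completed fails the run):
1. the lever is centred over the rider (horizontal distance between lever_mark and rider_mark below 0.0045 m), for 0.2 s.
2. the exposure button is pressed fully down while the lever is centred over the rider (horizontal distance between lever_mark and rider_mark below 0.0045 m and value of joint button above 0.005 m), for 0.05 s.
At the end, for the whole second after the job is handed in: The lever is at rest with its centre line within 4.5 mm of the rider's centre (about 3 degrees), the button has been pressed and is up again (within 1.5 mm), the rider is within 4 mm and the dish within 8 mm of where they were (horizontal distance between lever_mark and rider_mark below 0.0045 m and value of joint button below 0.0015 m and velocity of joint ring between -0.03 and 0.03 rad/s and distance of rider_mark from where it was at the start of the episode below 0.004 m and distance of dish from where it was at the start of the episode below 0.008 m and linear speed of dish below 0.02 m/s); the robot touches nothing.
It fails at once if the button is pressed before the lever is set (value of joint button above 0.003 m and not (horizontal distance between lever_mark and rider_mark below 0.0045 m)).
It fails at once if the post is taken between the fingers (contact force between the fingers and ring above 0.5 N and horizontal distance between the grasp point and post_top below 0.008 m and z of the grasp point in the frame of post_top below 0.005 m).
It fails at once if the rider is shifted (distance of rider_mark from where it was at the start of the episode above 0.004 m).
It fails at once if the dish is shifted or lifted (distance of dish from where it was at the start of the episode above 0.008 m).
It fails at once if the tee piece, the nut or the tape roll is shifted or lifted (distance of any of tee, nut, tape from where it was at the start of the episode above 0.015 m).
It also fails if it takes over 56 s, if anything falls off the work surface, if the arm or the gripper's body presses on something with over 40 N, if the wrist force passes 120 N, or if a joint passes its speed limit or range.

## Robot

A 6-joint arm with a two-finger parallel gripper is mounted at the origin on a cart in front of the work surface, level with it; the furniture and walls round the work are solid. World frame = base frame: x ahead of the robot, y to its left, z up, the work surface at z = 0. Lengths are in m, angles in degrees, forces in N, time in s.
With the tool pointing down it reaches from about 0.35 to 0.775 m from the base axis. Payload 7.3 kg.
Tool frame: the origin (TCP) lies at the very end of the fingers, on their centre line; the grasp point (between the pads) lies 19 mm behind it (bot.tcp_to_grasp is the distance from the TCP to the grasp point, in m); z points along the fingers, y is the line along which they close (so a half turn about z gives the same grasp; the last joint's range is limited). The gripper opens to 92 mm and grips with 3 to 60 N. Pads are 19 mm wide; open, the fingers measure 130 mm over their backs; the gripper's body (75 mm by 190 mm) begins 47 mm behind the grasp point.
Start: joints at [62.281, 19.595, 87.324, -0, 73.075, -8.365], TCP at [0.174, 0.495, 0.197] pointing down, gripper open.
Joint ranges: [-145.02, 145.02], [-44.19, 115.74], [2.07, 154.8], [-57.11, 237.11], [16.16, 152.29], [-177.93, 177.93]. Speed limits (degrees/s): [147.25, 147.25, 180, 180, 180, 180].

## Interface

Orientations are given as a 3x3 rotation matrix whose columns are the frame's x, y, z axes.
In Python, from cell import bot, imaging gives the robot as it stands.
- The arm moves only by the tool servo_tool, never from a script. Its argument "commands" is text: rows parted by semicolons, each of 7 numbers parted by spaces: the turn, a rotation vector about the tool's x, y, z in degrees, then the shift along the tool's x, y, z in mm, then the finger opening in mm, from 0 to 91.8. In form: ax ay az tx ty tz fingers; .... A call has 1 to 8 rows; each row is the pose to reach, as a shift and turn from the pose commanded when the call began, along the tool's axes at that moment; what a row does not reach only later rows make up. A row lasts 1/10 s, in which the tool goes at most 50 mm and 8.59 degrees, less where a joint would pass 70% of its speed; a pose out of reach is approached as far as the arm can. A call with a gripper value outside its range is refused whole. The fingers move at their own pace and stop on an object; "grip_force" is the grip in N (left out, the last holds). Time passes only in rows, so rows that repeat a pose let the fingers close. It gives the time, the measured TCP pose, the force, the opening and the grip force at its end, in the units of the state.
- bot.state(): the state, without advancing time (a new reading comes with each control period).
- imaging.get_image(name): name is "scene" or "side" or "wrist"; returns a dict with "img" (480x640x3 uint8, red, green, blue), "fx", "fy", "cx", "cy" (pixels), "pose" (4x4, takes a point from camera to world coordinates). Camera axes: x right, y down, z forward; pixel columns grow to the right and rows downward; lengths in m; the calibration is good to about 2 mm. A picture is of the moment at which its call begins. There is no depth.
- bot.close_job(): hands the job in; it is judged then, once.
The state is a dict: "t": time; "joint_positions": joint angles; "joint_vel": joint speeds; "joint_torque": joint torques, N m; "tool_pos": TCP position; "tool_rot": TCP orientation; "ft_force": force on the tool from outside, world axes, zero at the start; "torque": the same for the moment, N m; "grip_width": opening from 0.0 (shut) to 1.0 (fully open); "finger_force": force on a finger pad.
Only numpy, scipy, OpenCV 4.12 (cv2) and the standard library are available. Lean on these libraries where they do the work, as an engineer would, in place of code of your own. Each camera call takes 0.05 s, during which the arm holds its last target. There are 200 camera calls.

## Working session

There is one attempt and no reset: what is moved stays moved. The work goes in short steps, Python scripts to look and compute and a tool call to move; the robot and the scene stay as the last step left them, time stands still between calls to the robot, and variables do not carry over. Pictures are saved under pics/ and viewed, at most 10 in all, crops included, and the job is handed in when it is done.

Besides the shell and the picture viewer there is one more tool, called after "Emit:" by a JSON object that holds its "fn" and its "kwargs". servo_tool: Moves the arm, as the interface text tells. Its arguments: {"type":"object","properties":{"commands":{"type":"string"},"grip_force":{"type":"number"}},"required":["commands"]}

```bash
mkdir -p pics
python3 - <<'E'
from cell import bot, imaging
import cv2, numpy as np
for n in ("scene","side"):
    d=imaging.get_image(n); cv2.imwrite(f"pics/{n}0.png",d["img"][:,:,::-1])
    print(n,d["fx"],d["cx"],d["cy"],np.round(d["pose"],3).tolist())
s=bot.state(); print(s["t"],s["tool_pos"],np.round(s["tool_rot"],3).tolist(),s["grip_width"])
E
```

```text
scene 541.9780971954084 311.40173370725546 237.12283201696928 [[0.882, -0.265, 0.391, 0.085], [-0.472, -0.503, 0.724, -0.755], [0.005, -0.823, -0.568, 0.725], [0.0, 0.0, 0.0, 1.0]]
side 471.5722468072761 311.63773406029145 240.73039301036175 [[-0.914, -0.251, 0.32, 0.217], [-0.406, 0.517, -0.753, 0.79], [0.023, -0.818, -0.574, 0.603], [0.0, 0.0, 0.0, 1.0]]
0.1 [0.17378286 0.49497375 0.19632615] [[-0.943, 0.331, -0.001], [0.331, 0.943, -0.001], [0.0, -0.001, -1.0]] 1.0028102801154224
```

View pics/scene0.png

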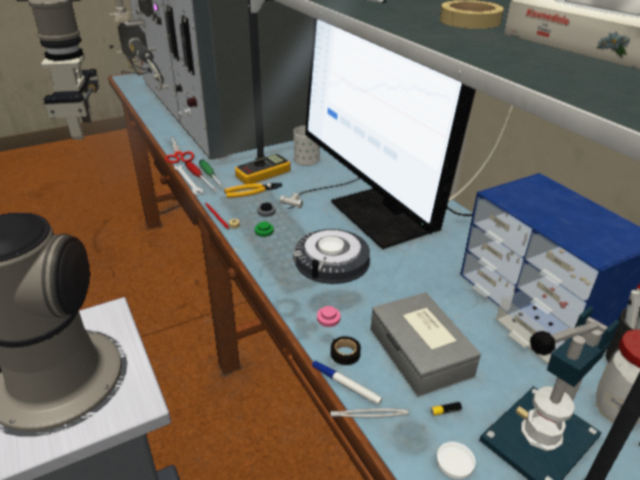

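View pics/side0.png

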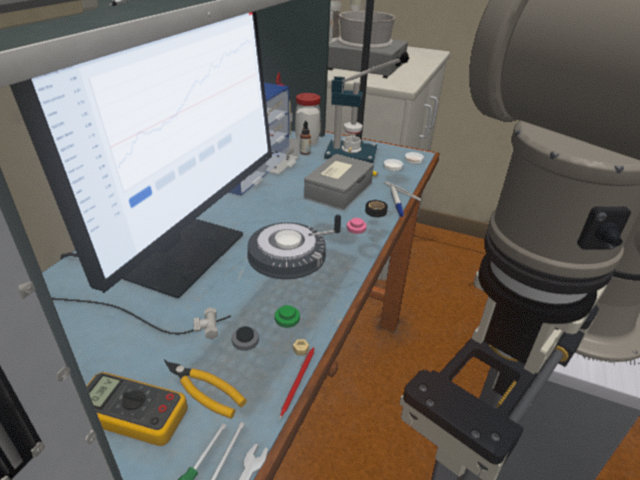

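Scene view: stage at (332,250), post at about (316,266), and three candidate buttons: black (266,208), green (264,229) and pink (327,316). In the side view the stage is at (287,245), the post at (338,222), and the buttons are black (245,335), green (287,315) and pink (356,225). The black one in the grey housing fits, because it stands left of the stage with the tee behind it. I'll triangulate next and enlarge a crop to confirm.

```bash
cat > h.py <<'E'
import cv2, numpy as np
from cell import bot, imaging
def ray(d,u,v):
    P=np.array(d["pose"]); r=P[:3,:3]@np.array([(u-d["cx"])/d["fx"],(v-d["cy"])/d["fy"],1]); return P[:3,3],r
def onz(d,u,v,z):
    o,r=ray(d,u,v); return o+r*(z-o[2])/r[2]
def proj(d,p):
    P=np.array(d["pose"]); c=P[:3,:3].T@(np.array(p)-P[:3,3]); return [d["fx"]*c[0]/c[2]+d["cx"],d["fy"]*c[1]/c[2]+d["cy"]]
E
python3 - <<'E'
from h import *
A=imaging.get_image("scene");B=imaging.get_image("side")
for n,a,b,z in (("dish top",(332,243),(288,239),.047),("button",(266,206),(245,333),.022),("post",(316,262),(338,217),.078)):
    print(n,onz(A,*a,z).round(4),onz(B,*b,z).round(4))
c=A["img"][185:290,225:385]; s=B["img"][205:360,215:375]
im=[cv2.resize(x[:,:,::-1],None,fx=k,fy=k,interpolation=cv2.INTER_CUBIC) for x,k in((c,2.4),(s,2.4))]
h=max(i.shape[0] for i in im); cv2.imwrite("pics/crop1.png",np.hstack([cv2.copyMakeBorder(i,0,h-i.shape[0],0,0,0) for i in im]))
E
```

```text
dish top [0.5807 0.0685 0.047 ] [0.5736 0.0756 0.047 ]
button [0.5333 0.3136 0.022 ] [0.5323 0.3211 0.022 ]
post [ 0.4977 -0.0107  0.078 ] [ 0.4953 -0.0026  0.078 ]
```

View pics/crop1.png

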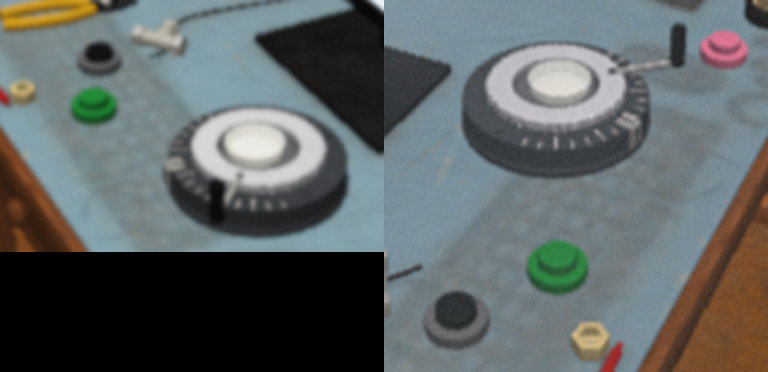

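The crop confirms the black button in its grey housing. In the scene crop the rider is at (175,165), in the side crop at (630,128), and the post is at the lever's end. Next I'll get the rider's rough position and the wrist camera's offset.

Run:
```python
from h import *
A=imaging.get_image("scene");B=imaging.get_image("side");W=imaging.get_image("wrist");s=bot.state()
for n,a,b,z in (("rider",(298,254),(317.5,258),.0345),("tape",(346,346),(376,206),.019),("pink",(327,312),(356,222),.022),("nut",(235,222),(301,345),.014),("tee",(290,200),(207,320),.02),("green",(264,226),(287,312),.022)):
    print(n,onz(A,*a,z).round(4),onz(B,*b,z).round(4))
R=s["tool_rot"];P=np.array(W["pose"]);print((R.T@P[:3,:3]).round(3),R.T@(P[:3,3]-s["tool_pos"]),W["fx"])
```

```text
rider [0.5048 0.0822 0.0345] [0.4992 0.0933 0.0345]
tape [ 0.4647 -0.184   0.019 ] [ 0.4617 -0.1791  0.019 ]
pink [ 0.4768 -0.094   0.022 ] [ 0.4801 -0.0852  0.022 ]
nut [0.4421 0.293  0.014 ] [0.4395 0.2987 0.014 ]
tee [0.6005 0.3151 0.02  ] [0.6081 0.321  0.02  ]
green [0.492  0.2334 0.022 ] [0.4914 0.2461 0.022 ]
[[ 0.    -0.969 -0.249]
 [ 1.     0.001 -0.001]
 [ 0.001 -0.249  0.969]] [ 6.56180800e-02 -3.77720902e-05 -1.87684944e-01] 376.60969134688474
```

Emit:
{"fn": "servo_tool", "kwargs": {"commands": "0 0 4 -32 -20 0 0;0 0 8 -64 -40 0 0;0 0 12 -96 -60 0 0;0 0 16 -128 -80 0 0;0 0 20 -160 -100 0 0;0 0 24 -192 -120 0 0;0 0 28 -224 -140 0 0;0 0 32 -256 -160 0 0"}}

```text
t: 1.15
tool_pos: [0.3633, 0.2582, 0.1971]
tool_rot: [[-0.622, 0.783, 0.0], [0.783, 0.622, 0.0], [-0.0, 0.0, -1.0]]
ft_force: [0.5, 0.5, 0.3]
grip_width: 0.354
finger_force: 0.0
```

Emit:
{"fn": "servo_tool", "kwargs": {"commands": "0 0 3 -34 -2 0 0;0 0 6 -68 -4 0 0;0 0 9 -102 -6 0 0;0 0 12 -136 -8 0 0;0 0 15 -170 -10 0 0;0 0 18 -204 -12 0 0;0 0 21 -240 -14 0 0;0 0 23 -269 -14 0 0"}}

```text
t: 1.95
tool_pos: [0.5204, 0.0389, 0.1969]
tool_rot: [[-0.267, 0.964, 0.0], [0.964, 0.267, -0.0], [-0.0, 0.0, -1.0]]
ft_force: [0.5, -0.0, -0.3]
grip_width: 0.0
finger_force: 0.0
```

Emit:
{"fn": "servo_tool", "kwargs": {"commands": "0 0 0 0 0 0 0;0 0 0 0 0 0 0;0 0 0 0 0 0 0"}}

```text
t: 2.25
tool_pos: [0.5189, 0.0415, 0.1968]
tool_rot: [[-0.271, 0.963, -0.001], [0.963, 0.271, 0.0], [0.001, -0.0, -1.0]]
ft_force: [-0.0, 0.0, -0.6]
grip_width: 0.002
finger_force: 0.0
```

Run:
```python
from h import *
W=imaging.get_image("wrist");s=bot.state()
cv2.imwrite("pics/w1.png",W["img"][:,:,::-1]);np.save("w1.npy",np.array([W],dtype=object),allow_pickle=True)
print(s["t"],s["tool_pos"],s["tool_rot"].round(3),s["joint_positions"],s["ft_force"],s["grip_width"])
print("pred centre",proj(W,(.577,.072,.034)),"post",proj(W,(.496,-.007,.078)),"rider",proj(W,(.502,.088,.0345)))
```

```text
2.3 [0.51891571 0.0416154  0.1969768 ] [[-0.271  0.963 -0.   ]
 [ 0.963  0.271  0.   ]
 [ 0.    -0.    -1.   ]] [-3.86486297e+00  1.91402669e+01  8.79920253e+01  1.67962984e-02
  7.28844078e+01 -1.95937846e+01] [ 0.20269847  0.51662838 -0.4883418 ] 0.0031152767447886385
pred centre [np.float64(385.16579206176635), np.float64(198.16283133646556)] post [np.float64(275.5375107823119), np.float64(268.3691330718424)] rider [np.float64(312.5542548704847), np.float64(159.26052496499153)]
```

View pics/w1.png

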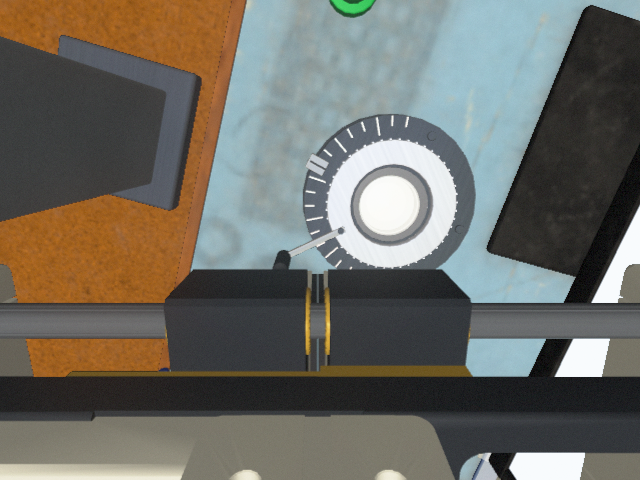

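The wrist view shows the stage centred near (390,203). The rider is at (317,163), and the lever runs from (342,230) to (287,253) with the post at (282,262). Next step is to fit the stage and rider precisely by rectifying the image onto the top planes.

```bash
cat >> h.py <<'E'
def rect(d,c,z,half=.1,res=.0005):   # metric top view at height z: col=x, row=y (from c-half)
    n=int(2*half/res); g=np.array([proj(d,(c[0]+sx*half,c[1]+sy*half,z)) for sx,sy in((-1,-1),(1,-1),(1,1),(-1,1))],np.float32)
    H=cv2.getPerspectiveTransform(g,np.array([[0,0],[n,0],[n,n],[0,n]],np.float32))
    return cv2.warpPerspective(d["img"],H,(n,n))
E
python3 - <<'E'
from h import *
W=np.load("w1.npy",allow_pickle=True)[0]
img=W["img"];hsv=cv2.cvtColor(img,cv2.COLOR_RGB2HSV)
# stage outer: not blue table -> low saturation dark
def fit(mask,z):
    cs,_=cv2.findContours(mask,cv2.RETR_EXTERNAL,cv2.CHAIN_APPROX_NONE);c=max(cs,key=cv2.contourArea)[:,0]
    P=np.array([onz(W,u+0.,v+0.,z)[:2] for u,v in c if v<262])
    for _ in range(6):
        s=np.linalg.lstsq(np.c_[2*P,np.ones(len(P))],(P**2).sum(1),rcond=None)[0];r=np.sqrt(s[2]+s[:2]@s[:2])
        e=np.abs(np.hypot(*(P-s[:2]).T)-r);P=P[e<max(2*np.median(e),.0005)]
    return s[:2].round(4),r.round(4),len(P)
roi=np.zeros(img.shape[:2],np.uint8);cv2.circle(roi,(390,203),100,255,-1);roi[265:]=0
bright=((hsv[...,2]>150)&(hsv[...,1]<40)).astype(np.uint8)*255&roi
ringm=bright.copy();cv2.circle(ringm,(390,203),45,255,-1);ringm=cv2.morphologyEx(ringm,cv2.MORPH_OPEN,np.ones((7,7)))
print("ring",fit(ringm,.041))
blue=((hsv[...,1]>50)&(hsv[...,2]>120)).astype(np.uint8)*255
st=cv2.bitwise_not(blue)&roi;st=cv2.morphologyEx(st,cv2.MORPH_OPEN,np.ones((9,9)))
print("stage",fit(st,.030))
dm=((hsv[...,2]>215)&(hsv[...,1]<40)).astype(np.uint8)*255
print("dish px",hsv[203,390],"ring px",hsv[203,340],"rider",hsv[160,315],"dark",hsv[180,315])
o=cv2.resize(img[100:270,270:430],None,fx=3.5,fy=3.5,interpolation=cv2.INTER_CUBIC)
cv2.imwrite("pics/w1c.png",o[:,:,::-1])
E
```

```text
ring (array([0.583 , 0.0675]), np.float64(0.0592), 249)
stage (array([0.5766, 0.0681]), np.float64(0.0871), 173)
dish px [ 30   3 251] ring px [108  10 245] rider [103  15 209] dark [104  41 106]
```

View pics/w1c.png

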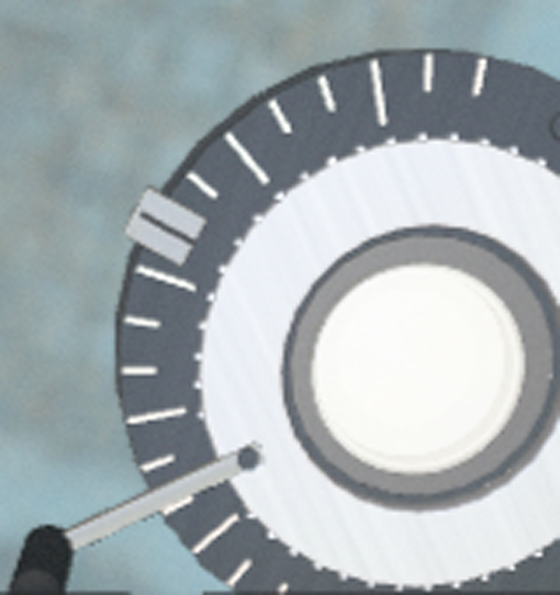

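Run:
```python
from h import *
W=np.load("w1.npy",allow_pickle=True)[0]
f=lambda x,y,z:onz(W,270+x/3.5-.36,100+y/3.5-.36,z)[:2]
c=np.array([.583,.0675]);
cs=[f(x,y,.0345) for x,y in((152,187),(206,220),(182,263),(127,232))]
r=np.mean(cs,0);print("rider",r,np.hypot(*(r-c)),np.degrees(np.arctan2(*(r-c)[::-1])),np.hypot(*(cs[1]-cs[2])))
for x,y,z in((142,213,.0345),(195,240,.0345),(249,457,.043),(160,498,.043),(75,538,.043),(50,545,.078)):
    p=f(x,y,z)-c;print(x,y,p+c,np.hypot(*p),np.degrees(np.arctan2(p[1],p[0]))%360)
g=[f(x,y,.034) for x,y in((282,368),(430,225),(560,300),(420,512))];print(g)
```

```text
rider [0.50733319 0.08498813] 0.07766144937075628 166.98628878157416 0.0127388795605986
142 213 [0.50023918 0.08635563] 0.08488161261746133 167.16522150229056
195 240 [0.51545015 0.08343019] 0.06940282972395118 166.73045958431106
249 457 [0.5446963  0.03308855] 0.051490982940448626 221.93603362005862
160 498 [0.52493251 0.01577105] 0.07776707346451417 221.6959823111913
75 538 [ 0.50581676 -0.00126187] 0.10337043871750509 221.69756265899503
50 545 [0.50001771 0.00627461] 0.10312424287372819 216.42037774801676
[array([0.54733168, 0.05714156]), array([0.5735579, 0.1037705]), array([0.61297199, 0.09454998]), array([0.59575289, 0.02903423])]
```

The fit is consistent: ring axis (0.583,0.0675) with radius 59 mm, rider at 167.0° and 77.7 mm radius, lever at 221.7°. I'll move to the right of the post and check the finger geometry there.

Emit:
{"fn": "servo_tool", "kwargs": {"commands": "0 0 0 -25 -11 0 0;0 0 0 -50 -22 0 0;0 0 0 -73 -32 0 0;0 0 0 -73 -32 30 0;0 0 0 -73 -32 60 0;0 0 0 -73 -32 97 0;0 0 0 -73 -32 97 0;0 0 0 -73 -32 97 0"}}

```text
t: 3.1
tool_pos: [0.5084, -0.0375, 0.1006]
tool_rot: [[-0.271, 0.963, -0.0], [0.963, 0.271, 0.0], [0.0, -0.0, -1.0]]
ft_force: [-0.0, -0.1, 0.6]
grip_width: 0.004
finger_force: 0.0
```

Run:
```python
from h import *
A=imaging.get_image("scene");B=imaging.get_image("side");s=bot.state();print(s["tool_pos"],s["ft_force"])
im=[]
for d in(A,B):
    u,v=proj(d,s["tool_pos"]);print(u,v,proj(d,(.4994,-.007,.078)));u,v=int(u),int(v)
    im.append(cv2.resize(d["img"][v-60:v+60,u-60:u+60,::-1],(400,400),interpolation=cv2.INTER_CUBIC))
cv2.imwrite("pics/c2.png",np.hstack(im))
```

```text
[ 0.50967061 -0.03802531  0.10190811] [-0.61395926 -0.20193311 -0.20741623]
328.41738814089854 257.94183765354893 [np.float64(315.8590469965916), np.float64(260.7519041683721)]
338.3891281312058 197.96464111141506 [np.float64(336.9445154770529), np.float64(215.5450248610819)]
```

View pics/c2.png

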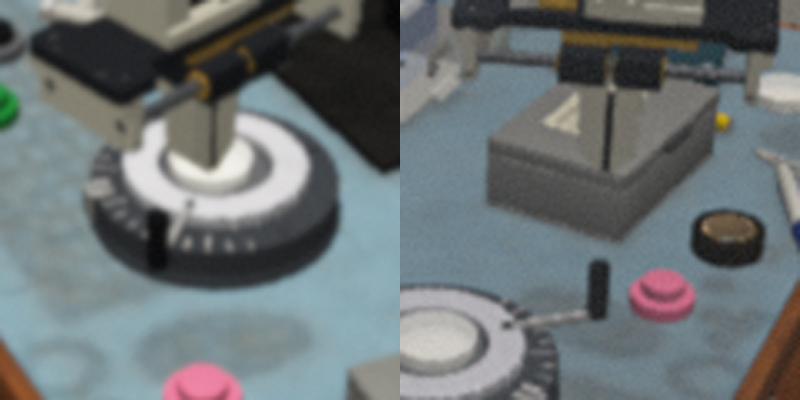

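The crop shows the closed light-grey fingers clear of the post, with the size and tip position as assumed. Now I'll descend and push along the arc.

Emit:
{"fn": "servo_tool", "kwargs": {"commands": "0 0 0 0 0 25 0;0 0 0 0 0 50 0;0 0 0 0 0 50 0;0 0 0 8 0 50 0;0 0 0 14 0 50 0;0 0 0 19 -2 50 0;0 0 0 24 -4 50 0;0 0 0 29 -6 50 0"}}

```text
t: 4.0
tool_pos: [0.4947, -0.0114, 0.0504]
tool_rot: [[-0.27, 0.963, 0.001], [0.963, 0.27, -0.0], [-0.0, 0.001, -1.0]]
ft_force: [-1.1, 0.2, 0.4]
grip_width: 0.004
finger_force: 0.0
```

Emit:
{"fn": "servo_tool", "kwargs": {"commands": "0 0 0 5 -1.5 0 0;0 0 0 10 -3 0 0;0 0 0 15 -4 0 0;0 0 0 20 -4.5 0 0;0 0 0 25 -5 0 0;0 0 0 30 -5.5 0 0;0 0 0 35 -6 0 0;0 0 0 40 -6 0 0"}}

```text
t: 4.8
tool_pos: [0.4781, 0.0254, 0.0499]
tool_rot: [[-0.27, 0.963, -0.0], [0.963, 0.27, 0.0], [0.0, -0.0, -1.0]]
ft_force: [-0.4, 0.1, -0.3]
grip_width: 0.003
finger_force: 0.0
```

Emit:
{"fn": "servo_tool", "kwargs": {"commands": "0 0 0 5 0.5 0 0;0 0 0 10 1 0 0;0 0 0 15 2 0 0;0 0 0 20 3 0 0;0 0 0 25 4 0 0;0 0 0 29 5 0 0;0 0 0 33 7 0 0;0 0 0 36 8 0 0"}}

```text
t: 5.6
tool_pos: [0.4764, 0.0622, 0.0499]
tool_rot: [[-0.27, 0.963, 0.0], [0.963, 0.27, 0.0], [0.0, 0.0, -1.0]]
ft_force: [0.2, 1.1, 0.3]
grip_width: 0.007
finger_force: 0.0
```

Run:
```python
from h import *
W=imaging.get_image("wrist");A=imaging.get_image("scene");s=bot.state()
np.save("w2.npy",np.array([W],dtype=object),allow_pickle=True)
print(s["t"],s["tool_pos"],s["ft_force"])
u,v=map(int,proj(W,(.508,.085,.036)));print(u,v)
a=cv2.resize(W["img"][:,:,::-1],(560,420))
cv2.imwrite("pics/w2.png",W["img"][:,:,::-1])
```

```text
5.7 [0.47631944 0.06218714 0.04992272] [-0.01483206 -0.32795618 -0.89241363]
381 238
```

View pics/w2.png

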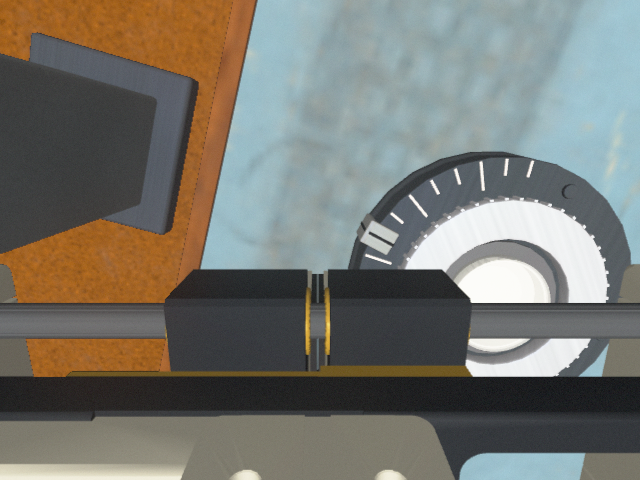

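The wrist blocks hide the post in this view, and the rider is at (378,237). I'll push a little further, then back off and measure.

Emit:
{"fn": "servo_tool", "kwargs": {"commands": "0 0 0 3 1 0 0;0 0 0 6 2 0 0;0 0 0 8 3 0 0;0 0 0 10 4 0 0;0 0 0 10 4 0 0;0 0 0 10 4 0 0"}}

```text
t: 6.3
tool_pos: [0.4774, 0.0726, 0.0499]
tool_rot: [[-0.27, 0.963, -0.0], [0.963, 0.27, 0.0], [0.0, -0.0, -1.0]]
ft_force: [0.3, -0.1, -0.2]
grip_width: 0.005
finger_force: 0.0
```

Emit:
{"fn": "servo_tool", "kwargs": {"commands": "0 0 0 -20 4 0 0;0 0 0 -50 4 0 0;0 0 0 -80 4 0 0;0 0 0 -80 4 -40 0;0 0 0 -80 4 -80 0;0 0 0 -80 4 -120 0;0 0 0 -80 4 -120 0;0 0 0 -80 4 -120 0"}}

```text
t: 7.1
tool_pos: [0.5031, -0.0036, 0.1705]
tool_rot: [[-0.27, 0.963, 0.002], [0.963, 0.27, -0.0], [-0.001, 0.002, -1.0]]
ft_force: [-0.7, 0.5, -0.5]
grip_width: 0.003
finger_force: 0.0
```

Run:
```python
from h import *
W=imaging.get_image("wrist");s=bot.state()
np.save("w3.npy",np.array([W],dtype=object),allow_pickle=True)
print(s["t"],s["tool_pos"],s["joint_vel"].round(2))
u,v=map(int,proj(W,(.508,.085,.036)));print(u,v)
u0,v0=max(0,u-90),max(0,v-70);print(u0,v0)
cv2.imwrite("pics/w3.png",cv2.resize(W["img"][v0:v0+145,u0:u0+190,::-1],None,fx=4,fy=4,interpolation=cv2.INTER_CUBIC))
```

```text
7.15 [ 0.50223875 -0.00342246  0.16926635] [ 0.16  1.13  1.18  0.11 -0.09 -0.05]
351 117
261 47
```

View pics/w3.png

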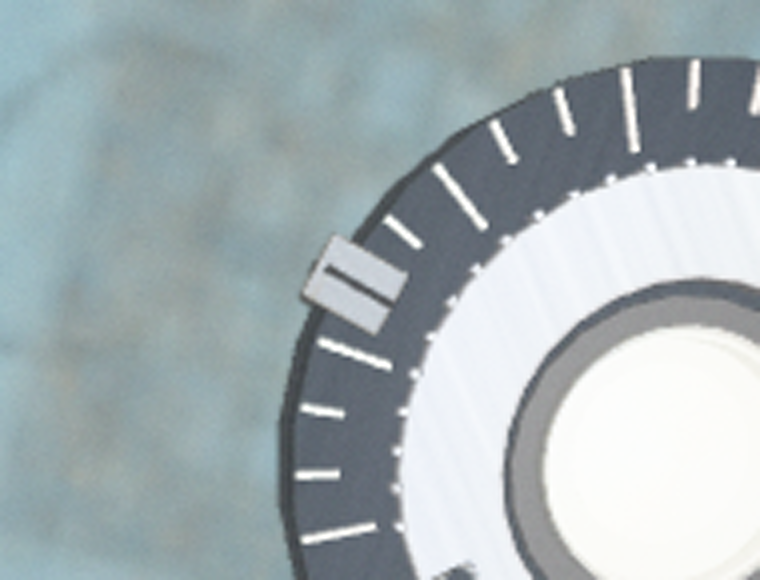

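The lever isn't over the rider yet: its inner screw appears at crop (455,572). I'll compute where it is now.

Run:
```python
from h import *
W=np.load("w3.npy",allow_pickle=True)[0]
c=np.array([.583,.0675])
p=onz(W,261+455/4,47+572/4,.043)[:2]-c;print("screw",p+c,np.hypot(*p),np.degrees(np.arctan2(p[1],p[0]))%360)
for th in(221.7,200,190):
    print(th,[np.round(proj(W,np.r_[c+r*np.array([np.cos(np.radians(th)),np.sin(np.radians(th))]),z])) for r,z in((.08,.043),(.112,.078))])
A=imaging.get_image("scene");B=imaging.get_image("side")
W=imaging.get_image("wrist");np.save("w4.npy",np.array([W],dtype=object),allow_pickle=True)
im=[]
for d in(A,B):
    u,v=map(int,proj(d,(.51,.03,.05)))
    im.append(cv2.resize(d["img"][v-40:v+40,u-40:u+40,::-1],(320,320),interpolation=cv2.INTER_CUBIC));print(u,v)
w=cv2.resize(W["img"][:,:,::-1],(640,480))[130:290]
cv2.imwrite("pics/c4.png",np.vstack([np.hstack(im),w]))
```

```text
screw [0.54340105 0.03434841] 0.051644017536879396 219.93551207159967
221.7 [array([345., 206.]), array([310., 232.])]
200 [array([336., 172.]), array([295., 179.])]
190 [array([336., 154.]), array([295., 152.])]
311 260
325 234
```

View pics/c4.png

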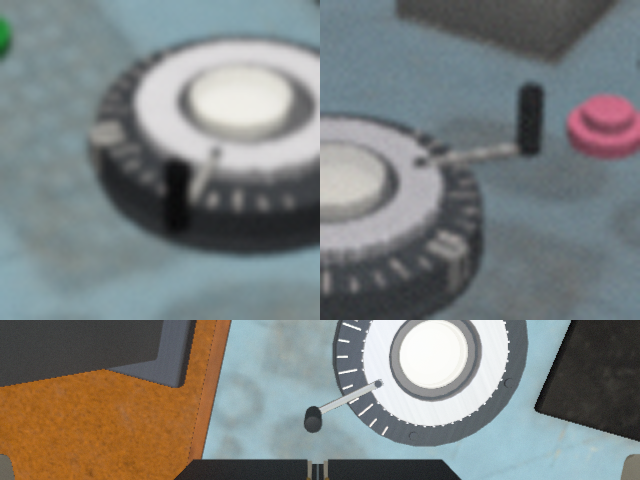

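The post is still at about 221°, with its top at (313,220) in the wrist image, so the fingers passed without moving it. I'll triangulate the fingertip from the two earlier crops to see where it really was.

```bash
cat >> h.py <<'E'
def tri(pairs):
    M=np.zeros((3,3));b=np.zeros(3)
    for d,u,v in pairs:
        o,r=ray(d,u,v);r=r/np.linalg.norm(r);Q=np.eye(3)-np.outer(r,r);M+=Q;b+=Q@o
    return np.linalg.solve(M,b)
E
python3 - <<'E'
from h import *
A=imaging.get_image("scene");B=imaging.get_image("side");s=bot.state()
print("tip",tri([(A,331.9,248.6),(B,340.2,189.5)]))
print("post top",tri([(A,315,260),(B,337.5,216)]),"foot",tri([(A,315,276),(B,337.5,232)]))
print(s["t"],s["tool_pos"])
E
```

```text
tip [ 0.511263   -0.04194711  0.12295249]
post top [ 0.49794086 -0.00519549  0.07872251] foot [ 0.49684465 -0.00624646  0.03863454]
7.4 [ 0.5022454  -0.00329334  0.16878253]
```

The visible tip sits about 21 mm higher than the TCP value, so at z = 50 mm the fingers only skimmed the top of the post. I'll repeat lower, at z ≈ 36 mm and 6 mm further out.

Emit:
{"fn": "servo_tool", "kwargs": {"commands": "0 0 0 -18 -5 0 0;0 0 0 -35 -9 0 0;0 0 0 -35 -9 45 0;0 0 0 -35 -9 90 0;0 0 0 -35 -9 120 0;0 0 0 -35 -9 133 0;0 0 0 -35 -9 133 0;0 0 0 -35 -9 133 0"}}

```text
t: 8.2
tool_pos: [0.5037, -0.0395, 0.0369]
tool_rot: [[-0.27, 0.963, -0.0], [0.963, 0.27, 0.0], [0.0, -0.0, -1.0]]
ft_force: [0.5, -0.1, -0.1]
grip_width: 0.004
finger_force: 0.0
```

Run:
```python
from h import *
s=bot.state();print(s["t"],s["tool_pos"],s["ft_force"])
for n in("scene","side"):
    d=imaging.get_image(n);u,v=proj(d,s["tool_pos"]);u,v=int(round(u)),int(round(v));print(n,u,v)
    g=cv2.cvtColor(d["img"],cv2.COLOR_RGB2HSV)
    for r in range(v-26,v+6,2): print(r,[tuple(int(q) for q in g[r,x,1:]) for x in range(u-9,u+10,3)])
```

```text
8.2 [ 0.50371888 -0.0395495   0.03689895] [ 0.53538268 -0.09123417 -0.14796977]
scene 325 285
259 [(4, 62), (30, 92), (35, 110), (37, 103), (31, 66), (38, 95), (30, 110)]
261 [(32, 88), (34, 113), (37, 111), (32, 110), (30, 92), (38, 102), (32, 112)]
263 [(35, 103), (35, 115), (35, 116), (35, 110), (36, 92), (33, 100), (32, 110)]
265 [(33, 100), (38, 115), (37, 117), (32, 110), (38, 93), (32, 96), (31, 108)]
267 [(36, 100), (37, 116), (38, 115), (34, 111), (34, 91), (35, 102), (29, 107)]
269 [(37, 89), (34, 112), (35, 116), (35, 110), (36, 93), (35, 103), (21, 97)]
271 [(33, 39), (32, 95), (33, 116), (35, 109), (33, 92), (35, 101), (0, 75)]
273 [(43, 12), (16, 49), (31, 98), (33, 107), (36, 91), (31, 91), (16, 48)]
275 [(51, 15), (15, 35), (10, 53), (29, 88), (32, 87), (17, 60), (20, 38)]
277 [(20, 25), (34, 38), (33, 39), (6, 46), (9, 55), (26, 40), (28, 37)]
279 [(22, 46), (26, 49), (26, 49), (22, 47), (27, 47), (18, 42), (34, 45)]
281 [(41, 87), (36, 64), (28, 55), (34, 52), (20, 52), (29, 52), (29, 52)]
283 [(44, 139), (46, 134), (45, 118), (51, 110), (55, 98), (54, 81), (52, 88)
[... 836 characters left out ...]
(51, 141), (13, 121), (6, 44), (29, 115), (27, 124), (53, 140)]
214 [(57, 135), (51, 141), (26, 100), (21, 62), (17, 123), (57, 143), (52, 141)]
216 [(56, 141), (56, 113), (17, 46), (54, 75), (47, 141), (58, 141), (51, 144)]
218 [(52, 143), (57, 99), (21, 36), (43, 65), (48, 139), (55, 140), (57, 144)]
220 [(46, 138), (50, 86), (30, 43), (52, 69), (56, 145), (59, 142), (40, 147)]
222 [(43, 136), (41, 88), (13, 38), (49, 73), (51, 141), (44, 144), (115, 193)]
224 [(39, 130), (43, 83), (31, 33), (41, 75), (49, 145), (22, 128), (120, 198)]
226 [(31, 117), (29, 70), (6, 40), (37, 82), (52, 142), (20, 115), (118, 198)]
228 [(27, 115), (33, 62), (0, 38), (35, 87), (49, 124), (24, 115), (123, 135)]
```

The tip is at about z = 55 mm, so it now overlaps the upper 20 mm of the post. Pushing with a force check.

Emit:
{"fn": "servo_tool", "kwargs": {"commands": "0 0 0 6 0 0 0;0 0 0 12 0 0 0;0 0 0 17 -1 0 0;0 0 0 21 -3 0 0;0 0 0 25 -4 0 0;0 0 0 29 -6 0 0"}}

```text
t: 8.9
tool_pos: [0.49, -0.013, 0.0371]
tool_rot: [[-0.27, 0.963, 0.001], [0.963, 0.27, -0.0], [-0.0, 0.001, -1.0]]
ft_force: [0.7, -1.0, 1.4]
grip_width: 0.005
finger_force: 0.8
```

```bash
cat >> h.py <<'E'
def post(prev=None):
    "post top by dark pillar: lowest-value blob near predicted positions on the arc, both cams"
    c=np.array([.583,.0675]);best=[]
    D=[imaging.get_image(n) for n in("scene","side")]
    V=[cv2.GaussianBlur(cv2.cvtColor(d["img"],cv2.COLOR_RGB2HSV)[...,2],(3,3),0).astype(float) for d in D]
    for th in np.arange(150,232,1.):
        e=np.array([np.cos(np.radians(th)),np.sin(np.radians(th))])*.112;q=[]
        for d,v in zip(D,V):
            p=[np.round(proj(d,np.r_[c+e,z])).astype(int) for z in np.linspace(.044,.074,7)]
            q.append(np.mean([v[y,x] for x,y in p]))
        best.append((max(q),q,th))
    best.sort();return best[:4]
E
python3 - <<'E'
from h import *
s=bot.state();print(s["t"],s["tool_pos"],s["ft_force"])
for b in post():print(b)
E
```

```text
8.9 [ 0.49000575 -0.01304169  0.03705572] [ 0.67670378 -1.02733885  1.44135041]
(np.float64(58.285714285714285), [np.float64(53.57142857142857), np.float64(58.285714285714285)], np.float64(202.0))
(np.float64(58.285714285714285), [np.float64(56.0), np.float64(58.285714285714285)], np.float64(203.0))
(np.float64(61.0), [np.float64(61.0), np.float64(51.57142857142857)], np.float64(204.0))
(np.float64(63.57142857142857), [np.float64(52.857142857142854), np.float64(63.57142857142857)], np.float64(200.0))
```

Contact now shows (about 1 N in y, finger force 0.8 N). Continuing the arc, stopping short of the target.

Emit:
{"fn": "servo_tool", "kwargs": {"commands": "0 0 0 5 -1.5 0 0;0 0 0 10 -3 0 0;0 0 0 15 -4 0 0;0 0 0 20 -4.5 0 0;0 0 0 25 -5 0 0;0 0 0 30 -5.5 0 0;0 0 0 35 -6 0 0;0 0 0 40 -6 0 0"}}

```text
t: 9.8
tool_pos: [0.4732, 0.0241, 0.0369]
tool_rot: [[-0.27, 0.963, -0.0], [0.963, 0.27, 0.0], [0.0, -0.0, -1.0]]
ft_force: [-1.4, -1.9, 0.4]
grip_width: 0.004
finger_force: 0.8
```

Emit:
{"fn": "servo_tool", "kwargs": {"commands": "0 0 0 5 0.5 0 0;0 0 0 10 1 0 0;0 0 0 14 2 0 0;0 0 0 18 3 0 0;0 0 0 22 4 0 0;0 0 0 22 4 0 0;0 0 0 22 4 0 0"}}

```text
t: 10.5
tool_pos: [0.4716, 0.0462, 0.037]
tool_rot: [[-0.27, 0.963, 0.001], [0.963, 0.27, 0.0], [0.0, 0.001, -1.0]]
ft_force: [-0.3, 0.1, 0.0]
grip_width: 0.006
finger_force: 0.0
```

Emit:
{"fn": "servo_tool", "kwargs": {"commands": "0 0 0 -20 0 0 0;0 0 0 -50 0 0 0;0 0 0 -75 0 0 0;0 0 0 -75 0 -40 0;0 0 0 -75 0 -85 0;0 0 0 -75 0 -130 0;0 0 0 -75 0 -130 0;0 0 0 -75 0 -130 0"}}

```text
t: 11.3
tool_pos: [0.4921, -0.0264, 0.1678]
tool_rot: [[-0.269, 0.963, 0.003], [0.963, 0.269, -0.0], [-0.001, 0.003, -1.0]]
ft_force: [-0.2, 0.3, -0.4]
grip_width: 0.006
finger_force: 0.0
```

Run:
```python
from h import *
W=imaging.get_image("wrist");s=bot.state();np.save("w5.npy",np.array([W],dtype=object),allow_pickle=True)
print(s["t"],s["tool_pos"],s["ft_force"])
c=(.583,.0675)
# lever: bright strip between rim (88mm) and post on plane z=.043, over darker/bluer table
g=cv2.cvtColor(W["img"],cv2.COLOR_RGB2HSV).astype(float)
for r in (.092,.096,.100):
    row=[]
    for th in np.arange(155,230,.5):
        u,v=proj(W,(c[0]+r*np.cos(np.radians(th)),c[1]+r*np.sin(np.radians(th)),.043))
        x=cv2.getRectSubPix(g[...,1].astype(np.float32),(1,1),(u,v))[0,0];row.append((x,th))
    row.sort();print(r,[(round(float(a)),float(t)) for a,t in row[:9]])
```

```text
11.35 [ 0.4911955  -0.02622633  0.16644707] [ 0.39123786  0.92485609 -0.19309543]
0.092 [(9, 183.0), (11, 180.0), (13, 183.5), (14, 181.5), (14, 182.5), (15, 180.5), (16, 181.0), (16, 182.0), (20, 158.0)]
0.096 [(10, 183.0), (10, 180.0), (13, 183.5), (15, 180.5), (15, 182.5), (16, 181.0), (16, 181.5), (17, 182.0), (18, 158.5)]
0.1 [(9, 180.0), (11, 183.0), (15, 182.0), (15, 182.5), (16, 181.5), (17, 180.5), (17, 181.0), (18, 183.5), (19, 184.5)]
```

The lever is at 181.6°, so the real contact offset is 17.1 mm. The remaining push is about 26.5 mm along tool x.

Emit:
{"fn": "servo_tool", "kwargs": {"commands": "0 0 0 0 0 45 0;0 0 0 0 0 90 0;0 0 0 0 0 130 0;0 0 0 0 0 130 0;0 0 0 20 0 130 0;0 0 0 45 0 130 0;0 0 0 62 0 130 0;0 0 0 70 0 130 0"}}

```text
t: 12.15
tool_pos: [0.4726, 0.0423, 0.0379]
tool_rot: [[-0.271, 0.963, 0.0], [0.963, 0.271, 0.0], [0.0, 0.0, -1.0]]
ft_force: [-0.1, -0.1, -0.6]
grip_width: 0.005
finger_force: 0.0
```

Emit:
{"fn": "servo_tool", "kwargs": {"commands": "0 0 0 5 0 0 0;0 0 0 10 1 0 0;0 0 0 15 3 0 0;0 0 0 20 4 0 0;0 0 0 25 6 0 0;0 0 0 29 7.5 0 0;0 0 0 31 8 0 0;0 0 0 31 8 0 0"}}

```text
t: 12.95
tool_pos: [0.4723, 0.0734, 0.0369]
tool_rot: [[-0.27, 0.963, 0.0], [0.963, 0.27, 0.0], [0.0, 0.0, -1.0]]
ft_force: [1.6, -0.9, 0.8]
grip_width: 0.004
finger_force: 0.6
```

Emit:
{"fn": "servo_tool", "kwargs": {"commands": "0 0 0 0 0 0 0;0 0 0 -20 0 0 0;0 0 0 -50 0 0 0;0 0 0 -80 0 0 0;0 0 0 -80 0 -45 0;0 0 0 -80 0 -90 0;0 0 0 -80 0 -130 0;0 0 0 -80 0 -130 0"}}

```text
t: 13.75
tool_pos: [0.4961, -0.0043, 0.1718]
tool_rot: [[-0.269, 0.963, 0.009], [0.963, 0.269, -0.001], [-0.003, 0.008, -1.0]]
ft_force: [-0.7, 0.2, 0.5]
grip_width: 0.003
finger_force: 0.0
```

Run:
```python
from h import *
W=imaging.get_image("wrist");s=bot.state();np.save("w6.npy",np.array([W],dtype=object),allow_pickle=True)
print(s["t"],s["tool_pos"],s["ft_force"])
c=(.583,.0675);g=cv2.cvtColor(W["img"],cv2.COLOR_RGB2HSV).astype(np.float32)
for r in (.092,.096,.100):
    row=[]
    for th in np.arange(155,230,.5):
        u,v=proj(W,(c[0]+r*np.cos(np.radians(th)),c[1]+r*np.sin(np.radians(th)),.043))
        row.append((cv2.getRectSubPix(g[...,1],(1,1),(u,v))[0,0],th))
    row.sort();print(r,[(round(float(a)),float(t)) for a,t in row[:9]])
u,v=map(int,proj(W,(.508,.085,.036)));u0,v0=u-75,v-50;print(u0,v0)
cv2.imwrite("pics/w6.png",cv2.resize(W["img"][v0:v0+110,u0:u0+150,::-1],None,fx=5,fy=5,interpolation=cv2.INTER_CUBIC))
```

```text
13.8 [ 0.49453834 -0.00401623  0.16901098] [-1.06471329 -0.21287664 -0.97098659]
0.092 [(5, 166.0), (8, 169.0), (14, 168.5), (14, 169.5), (15, 167.0), (16, 167.5), (16, 166.5), (19, 168.0), (20, 158.5)]
0.096 [(11, 166.0), (11, 169.0), (13, 166.5), (14, 167.5), (15, 167.0), (15, 168.5), (16, 168.0), (18, 169.5), (19, 157.0)]
0.1 [(6, 169.0), (12, 166.5), (13, 166.0), (15, 167.0), (16, 167.5), (16, 168.0), (16, 168.5), (20, 157.5), (20, 158.0)]
283 68
```

View pics/w6.png

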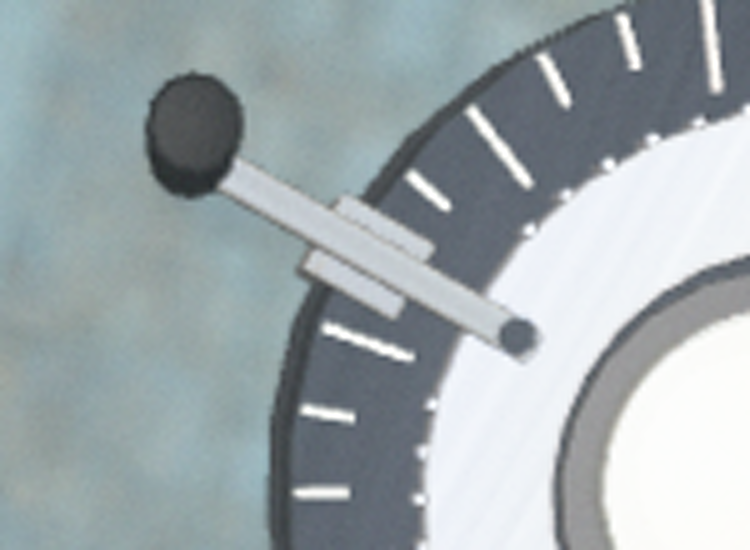

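The lever is centred on the rider: the rider shows equally on both sides, and the fit gives 167.5° against 167.0°. Next I'll move up beside the button and measure it with the wrist camera.

Emit:
{"fn": "servo_tool", "kwargs": {"commands": "0 0 0 20 10 -20 0;0 0 0 60 30 -28 0;0 0 0 100 50 -28 0;0 0 0 140 70 -28 0;0 0 0 180 90 -28 0;0 0 0 215 105 -28 0;0 0 0 240 117 -28 0;0 0 0 252 123 -28 0"}}

```text
t: 14.6
tool_pos: [0.5428, 0.274, 0.1924]
tool_rot: [[-0.272, 0.962, -0.004], [0.962, 0.272, -0.001], [0.0, -0.004, -1.0]]
ft_force: [1.4, 0.7, -0.0]
grip_width: 0.004
finger_force: 0.0
```

Emit:
{"fn": "servo_tool", "kwargs": {"commands": "0 0 0 0 0 0 0;0 0 0 0 0 0 0;0 0 0 0 0 0 0"}}

```text
t: 14.9
tool_pos: [0.544, 0.2703, 0.1947]
tool_rot: [[-0.268, 0.963, -0.001], [0.963, 0.268, -0.001], [-0.0, -0.001, -1.0]]
ft_force: [0.8, -0.2, -0.3]
grip_width: 0.007
finger_force: 0.0
```

Run:
```python
from h import *
W=imaging.get_image("wrist");s=bot.state();np.save("w7.npy",np.array([W],dtype=object),allow_pickle=True)
print(s["t"],s["tool_pos"],s["tool_rot"].round(3))
u,v=map(int,proj(W,(.533,.317,.022)));print("pred",u,v)
g=cv2.cvtColor(W["img"],cv2.COLOR_RGB2HSV)
m=((g[...,2]<75)).astype(np.uint8);m[255:]=0
n,l,st,ce=cv2.connectedComponentsWithStats(m)
for i in range(1,n):
    if st[i,4]>150: print("dark",st[i],ce[i].round(1),onz(W,*ce[i],.022).round(4))
m=((g[...,1]<40)&(g[...,2]<170)).astype(np.uint8);m[255:]=0
n,l,st,ce=cv2.connectedComponentsWithStats(m)
for i in range(1,n):
    if 300<st[i,4]<20000: print("grey",st[i],ce[i].round(1),onz(W,*ce[i],.015).round(4))
```

```text
14.95 [0.54413588 0.27038338 0.19495519] [[-0.268  0.963 -0.   ]
 [ 0.963  0.268 -0.   ]
 [-0.    -0.    -1.   ]]
pred 318 160
dark [392  45  55  39 884] [417.7  67.7] [0.5958 0.4179 0.022 ]
dark [ 426   66  214  189 5036] [591.3 170.4] [0.7835 0.377  0.022 ]
dark [ 40 127 132 128 762] [129.5 170.5] [0.3633 0.2597 0.022 ]
dark [308 145  31  31 678] [323.5 160.5] [0.5374 0.3179 0.022 ]
dark [    0   154   141   101 12480] [ 65.2 207.9] [0.3085 0.2073 0.022 ]
dark [460 237  75  18 738] [487.4 248.1] [0.7179 0.2794 0.022 ]
grey [378   0 133  28 892] [442.  16.] [0.6037 0.4647 0.015 ]
grey [ 587    0   53   48 1992] [615.2  19.6] [0.7508 0.5027 0.015 ]
grey [567 114  73 141 937] [603.6 189. ] [0.8079 0.3647 0.015 ]
grey [    0   127   172   128 17657] [ 80.5 198.4] [0.3176 0.2183 0.015 ]
grey [417 150 162  51 909] [496.2 170.1] [0.7002 0.3535 0.015 ]
grey [452 235  97  20 754] [489.3 248.5] [0.7236 0.2785 0.015 ]
```

The button is at (0.5374, 0.3179), 31 px or about 30 mm across, which matches. Now I'll descend over it, slowly near contact.

Emit:
{"fn": "servo_tool", "kwargs": {"commands": "0 0 0 25 3 0 0;0 0 0 48 6 0 0;0 0 0 48 6 45 0;0 0 0 48 6 90 0;0 0 0 48 6 130 0;0 0 0 48 6 160 0;0 0 0 48 6 168 0;0 0 0 48 6 168 0"}}

```text
t: 15.75
tool_pos: [0.5367, 0.3188, 0.0265]
tool_rot: [[-0.269, 0.963, -0.002], [0.963, 0.269, -0.001], [-0.0, -0.002, -1.0]]
ft_force: [-0.3, -0.1, -0.0]
grip_width: 0.002
finger_force: 0.0
```

Emit:
{"fn": "servo_tool", "kwargs": {"commands": "0 0 0 0 0 4 0;0 0 0 0 0 8 0;0 0 0 0 0 8 0"}}

```text
t: 16.05
tool_pos: [0.5374, 0.3199, 0.0197]
tool_rot: [[-0.27, 0.963, 0.001], [0.963, 0.27, 0.001], [0.0, 0.001, -1.0]]
ft_force: [0.8, 0.4, 0.2]
grip_width: 0.004
finger_force: 0.0
```

```bash
python3 -c "
from h import *
s=bot.state();print(s['t'],s['tool_pos'],s['ft_force'])"
```

```text
16.05 [0.53736388 0.31987645 0.01974597] [0.76552034 0.36760234 0.18462302]
```

No contact at 20 mm, as the raised tip would predict. Stepping further down.

Emit:
{"fn": "servo_tool", "kwargs": {"commands": "0 0 0 0 0 3 0;0 0 0 0 0 6 0;0 0 0 0 0 6 0"}}

```text
t: 16.35
tool_pos: [0.5367, 0.3197, 0.0126]
tool_rot: [[-0.27, 0.963, -0.001], [0.963, 0.27, -0.0], [-0.0, -0.001, -1.0]]
ft_force: [-0.6, -0.3, 0.1]
grip_width: 0.003
finger_force: 0.0
```

Emit:
{"fn": "servo_tool", "kwargs": {"commands": "0 0 0 0 0 3 0;0 0 0 0 0 6 0;0 0 0 0 0 6 0"}}

```text
t: 16.65
tool_pos: [0.5366, 0.3196, 0.0063]
tool_rot: [[-0.27, 0.963, -0.001], [0.963, 0.27, -0.0], [-0.0, -0.001, -1.0]]
ft_force: [-0.4, 0.2, -0.3]
grip_width: 0.004
finger_force: 0.0
```

Emit:
{"fn": "servo_tool", "kwargs": {"commands": "0 0 0 0 0 2 0;0 0 0 0 0 4 0;0 0 0 0 0 4 0"}}

```text
t: 16.95
tool_pos: [0.5368, 0.3197, 0.0026]
tool_rot: [[-0.27, 0.963, -0.0], [0.963, 0.27, -0.0], [-0.0, -0.0, -1.0]]
ft_force: [0.3, -0.1, 0.0]
grip_width: 0.001
finger_force: 0.0
```

Emit:
{"fn": "servo_tool", "kwargs": {"commands": "0 0 0 0 0 2 0;0 0 0 0 0 4 0;0 0 0 0 0 4 0"}}

```text
t: 17.25
tool_pos: [0.5367, 0.3197, -0.0014]
tool_rot: [[-0.27, 0.963, -0.0], [0.963, 0.27, -0.0], [-0.0, -0.001, -1.0]]
ft_force: [0.5, -0.0, -0.5]
grip_width: 0.008
finger_force: 0.0
```

Emit:
{"fn": "servo_tool", "kwargs": {"commands": "0 0 0 0 0 2 0;0 0 0 0 0 4 0;0 0 0 0 0 4 0"}}

```text
t: 17.55
tool_pos: [0.5367, 0.3197, -0.0054]
tool_rot: [[-0.27, 0.963, -0.0], [0.963, 0.27, -0.0], [-0.0, -0.001, -1.0]]
ft_force: [-0.4, 0.3, 0.0]
grip_width: 0.002
finger_force: 0.0
```

Emit:
{"fn": "servo_tool", "kwargs": {"commands": "0 0 0 0 0 1.5 0;0 0 0 0 0 3 0;0 0 0 0 0 3 0"}}

```text
t: 17.85
tool_pos: [0.5371, 0.3199, -0.008]
tool_rot: [[-0.27, 0.963, 0.0], [0.963, 0.27, 0.0], [0.0, 0.0, -1.0]]
ft_force: [-0.2, -0.9, 1.9]
grip_width: 0.002
finger_force: 0.8
```

Run:
```python
from h import *
s=bot.state();print(s["t"],s["tool_pos"],s["ft_force"])
for n in("scene","side"):
    d=imaging.get_image(n);g=cv2.cvtColor(d["img"],cv2.COLOR_RGB2HSV)
    for z in(-.005,.022):
        print(n,z,np.round(proj(d,(.537,.319,z)),1))
    u,v=[int(round(x)) for x in proj(d,(.537,.319,.022))]
    for r in range(v-14,v+14,2): print(r,[tuple(int(q) for q in g[r,x,1:]) for x in range(u-12,u+13,3)])
```

```text
17.85 [ 0.53705747  0.31985335 -0.0080338 ] [-0.20877159 -0.89560272  1.94124015]
scene -0.005 [266.9 213.8]
scene 0.022 [266.5 204.6]
191 [(215, 180), (107, 136), (36, 114), (36, 107), (33, 99), (32, 96), (29, 107), (46, 149), (54, 165)]
193 [(184, 136), (79, 116), (36, 113), (35, 108), (34, 104), (36, 84), (29, 107), (46, 155), (53, 164)]
195 [(15, 119), (17, 120), (36, 113), (33, 107), (37, 104), (33, 85), (29, 107), (44, 152), (50, 164)]
197 [(33, 140), (16, 124), (36, 113), (35, 109), (37, 104), (34, 82), (31, 107), (42, 150), (44, 163)]
199 [(31, 140), (18, 130), (32, 113), (32, 111), (34, 104), (33, 77), (26, 108), (37, 138), (33, 149)]
201 [(26, 137), (19, 134), (22, 118), (36, 112), (36, 106), (32, 80), (13, 115), (32, 134), (34, 136)]
203 [(29, 140), (27, 143), (13, 121), (33, 94), (34, 104), (33, 77), (17, 120), (30, 134), (39, 131)]
205 [(36, 141), (28, 138), (17, 89), (12, 41), (31, 81), (26, 58), (13, 97), (25, 133), (36, 133)]
207 [(36, 141), (26, 128), (8, 65), (35, 22), (16, 31), (11, 24), (7, 73), (20, 125), (29, 134)]
209 [(40, 147), (22, 116), (3, 78), (18, 29), (
[... 1177 characters left out ...]
122), (18, 100), (23, 121)]
331 [(31, 125), (17, 123), (27, 124), (19, 81), (27, 112), (25, 123), (21, 124), (17, 73), (11, 111)]
333 [(29, 131), (5, 109), (26, 118), (21, 87), (18, 97), (24, 126), (21, 111), (5, 47), (14, 106)]
335 [(29, 124), (12, 110), (12, 66), (16, 94), (20, 88), (18, 100), (5, 50), (25, 41), (7, 105)]
337 [(20, 115), (5, 109), (23, 45), (9, 56), (8, 62), (14, 55), (22, 46), (15, 50), (9, 109)]
339 [(24, 106), (5, 110), (3, 74), (12, 43), (23, 45), (18, 42), (13, 40), (6, 91), (7, 105)]
341 [(14, 106), (7, 109), (7, 110), (4, 66), (0, 50), (0, 48), (6, 79), (7, 109), (11, 97)]
343 [(26, 120), (6, 81), (7, 109), (8, 102), (3, 99), (8, 100), (2, 108), (15, 104), (14, 75)]
```

Contact at about z = −7 mm, centred on the button, with 1.9 N. Pressing on in small steps.

Emit:
{"fn": "servo_tool", "kwargs": {"commands": "0 0 0 0 0 1.5 0;0 0 0 0 0 3 0;0 0 0 0 0 4 0;0 0 0 0 0 4 0"}}

```text
t: 18.35
tool_pos: [0.5371, 0.3198, -0.012]
tool_rot: [[-0.27, 0.963, 0.0], [0.963, 0.27, 0.0], [0.0, 0.0, -1.0]]
ft_force: [-0.7, 0.6, 4.3]
grip_width: 0.006
finger_force: 1.9
```

Emit:
{"fn": "servo_tool", "kwargs": {"commands": "0 0 0 0 0 1 0;0 0 0 0 0 1.5 0;0 0 0 0 0 1.5 0"}}

```text
t: 18.65
tool_pos: [0.5371, 0.3198, -0.0135]
tool_rot: [[-0.27, 0.963, 0.0], [0.963, 0.27, 0.0], [0.0, 0.0, -1.0]]
ft_force: [-0.0, 0.4, 5.4]
grip_width: 0.007
finger_force: 2.4
```

Emit:
{"fn": "servo_tool", "kwargs": {"commands": "0 0 0 0 0 0.7 0;0 0 0 0 0 1 0;0 0 0 0 0 1 0"}}

```text
t: 18.95
tool_pos: [0.5371, 0.3199, -0.0136]
tool_rot: [[-0.27, 0.963, 0.001], [0.963, 0.27, 0.0], [0.0, 0.001, -1.0]]
ft_force: [-3.3, -1.1, 8.8]
grip_width: 0.003
finger_force: 5.1
```

The arm has met the end stop: it stopped advancing and the force jumped to 8.8 N, so the button is fully down. Lifting clear.

Emit:
{"fn": "servo_tool", "kwargs": {"commands": "0 0 0 0 0 0 0;0 0 0 0 0 -5 0;0 0 0 0 0 -15 0;0 0 0 0 0 -40 0;0 0 0 0 0 -80 0;0 0 0 0 0 -120 0;0 0 0 0 0 -160 0;0 0 0 0 0 -160 0"}}

```text
t: 19.75
tool_pos: [0.5397, 0.3211, 0.152]
tool_rot: [[-0.27, 0.963, 0.01], [0.963, 0.27, 0.005], [0.002, 0.011, -1.0]]
ft_force: [0.4, 0.2, -0.5]
grip_width: 0.002
finger_force: 0.0
```

Emit:
{"fn": "servo_tool", "kwargs": {"commands": "0 0 0 -30 0 0 0;0 0 0 -70 -20 0 0;0 0 0 -110 -40 0 0;0 0 0 -150 -60 0 0;0 0 0 -190 -80 0 0;0 0 0 -230 -100 0 0;0 0 0 -270 -115 0 0;0 0 0 -285 -120 0 0"}}

```text
t: 20.55
tool_pos: [0.4971, 0.0098, 0.145]
tool_rot: [[-0.267, 0.964, -0.001], [0.964, 0.267, -0.001], [-0.0, -0.002, -1.0]]
ft_force: [0.2, 0.9, 0.1]
grip_width: 0.005
finger_force: 0.0
```

Emit:
{"fn": "servo_tool", "kwargs": {"commands": "0 0 0 0 0 0 0;0 0 0 0 0 0 0;0 0 0 0 0 0 0"}}

```text
t: 20.85
tool_pos: [0.4981, 0.0139, 0.1452]
tool_rot: [[-0.271, 0.963, -0.0], [0.963, 0.271, 0.0], [0.001, -0.0, -1.0]]
ft_force: [-0.0, -0.2, -1.0]
grip_width: 0.002
finger_force: 0.0
```

Run:
```python
from h import *
W=imaging.get_image("wrist");s=bot.state()
print(s["t"],s["tool_pos"],s["ft_force"])
c=(.583,.0675);g=cv2.cvtColor(W["img"],cv2.COLOR_RGB2HSV).astype(np.float32)
for r in (.092,.096,.100):
    row=[]
    for th in np.arange(155,230,.5):
        u,v=proj(W,(c[0]+r*np.cos(np.radians(th)),c[1]+r*np.sin(np.radians(th)),.043))
        row.append((cv2.getRectSubPix(g[...,1],(1,1),(u,v))[0,0],th))
    row.sort();print(r,[(round(float(a)),float(t)) for a,t in row[:8]])
B=imaging.get_image("side");m=(cv2.cvtColor(B["img"],cv2.COLOR_RGB2HSV)[...,2]<60).astype(np.uint8)
n,l,st,ce=cv2.connectedComponentsWithStats(m[318:352,225:265]);print(st[1:],ce[1:]+[225,318],proj(B,(.5374,.3179,.022)))
```

```text
20.9 [0.49814406 0.01403324 0.14519877] [ 0.15595274  0.14629519 -0.49844497]
0.092 [(7, 169.0), (8, 166.0), (15, 168.5), (16, 167.5), (16, 167.0), (16, 166.5), (17, 168.0), (18, 169.5)]
0.096 [(9, 166.0), (11, 169.0), (14, 167.5), (14, 168.0), (15, 167.0), (15, 166.5), (15, 168.5), (18, 156.0)]
0.1 [(6, 169.0), (12, 166.0), (13, 166.5), (15, 167.0), (15, 168.5), (16, 168.0), (17, 167.5), (20, 181.0)]
[[ 12   9  17  15 202]] [[244.5049505  334.02475248]] [np.float64(243.380845191245), np.float64(330.7730789297503)]
```

The lever still reads 167.5°, and the button looks clear and as it was in the first view. The robot touches nothing, so I'm handing in.

```bash
python3 -c "
from cell import bot
print(bot.close_job())"
```

```text
the job is handed in; nothing more can be done
None
```

I handed the job in: the lever is over the rider (167.5° against 167.0°, well inside the 4.5 mm limit), and the button was pressed to its stop and released; the hand-in returned no verdict.

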